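# Press a headed bronze bushing home in a sprung bearing block

### The job

Take the middle-sized of the three headed bronze bushings out of the tray, start it squarely in the bore of the bearing block and press it fully home, so that its shoulder sits flush on the block. It is a tight fit and the block stands on a damped carrier that slowly gives way, so press by feel: once it is home, keep a push of about 20 N on it for two seconds to bed it, following it down, and never push with as much as 30 N. Then let go, and leave everything else on the bench where it is.

Things in the scene. Friction and masses are not known exactly. Their poses are not given: they have to be found in the camera images.
- bush_mid (a point): Bushing to fit, the middle-sized of three headed bronze bushings standing foot down in the tray: body 26 mm diameter, 24 mm long, the lowest 3 mm tapering to 25 mm; round head 36 mm diameter, 14 mm high, to grip it by. 38 mm tall, about 0.2 kg. Point on its axis half-way up: 19 mm above the foot, 5 mm below the shoulder (underside of the head), 19 mm below the top. z: foot to head.
- bush_top (a point): Centre of the flat top of that bushing's head, 14 mm above the shoulder. The 8 mm hole there is only shallow: the top can be pushed on like a solid face.
- bore (a point): Centre of the bore's mouth on the top face of the light-grey metal bearing block (86 x 86 x 36 mm, top face about 70 mm above the table). Bore upright, right through, 27 mm diameter, 0.5 mm chamfer. z up; x, y along the block's sides. With the bushing fully home, bush_mid lies 5 mm below this point.
- nest: Blue base plate fixed to the table under the block, 130 mm along x, 200 mm along y, 12 mm thick; origin under its centre, below the bore. Inside the block's bore, 17 mm below the mouth, four round-nosed spring plungers grip the bushing: it drops in freely for about 12 mm, then must be pushed with about 5 to 14 N (varies) until the shoulder meets the top face.
- block (a joint): How far the block is squeezed down on its hard rubber feet, relative to the carrier under it, in m. 0 = unloaded, 0.003 = stop. It starts at about 5 N of downward load (the bushing's own 2 N counts), then 20 N per mm, so it shows the load: 14 N of push 0.55 mm, 20 N 0.85 mm, 30 N 1.35 mm; more overloads the feet. It springs back.
- carrier (a joint): How far the small oil-damped steel carrier between base plate and block has sunk, in m: 0 = up, 0.014 = stop. A push above 3 N makes it, with block and bushing, creep down slowly: about 2 mm/s at 20 N, 1 mm/s at 11 N, a little less the further it is down (0.7 N per mm); it creeps back up when unloaded. A tool held still therefore loses its push within a second.
- tray: Fixed shallow grey tray, 90 mm along its x by 240 mm along its y, wall 12 mm high, floor 4 to 5 mm thick; origin at the centre of its underside. The three bushings stand in a row along its y, 75 mm apart, in any order.
- bush_slim_mid (a point): The slim bushing, not wanted: head 27 mm diameter, body 18 mm, 38 mm tall; point on its axis half-way up.
- bush_wide_mid (a point): The wide bushing, not wanted: head 45 mm diameter, body 34 mm, 38 mm tall; point on its axis half-way up.
- tape: Loose yellow tape measure, 60 x 32 x 50 mm; origin under its centre.
- wrench: Loose steel wrench, 170 mm, lying along its x; origin under its middle.
- screwdriver: Loose screwdriver, 200 mm, lying along its x, handle to -x; origin under its middle.
- capscrew: Small cap screw, 18 mm head, 22 mm tall, standing loose on its head on the base plate beside the block; origin under its head.
- can: Loose closed metal can, 64 mm diameter, 90 mm tall; origin under its centre.
Mind the look-alikes: they are no part of the job. Leave any blue or pink look-alike of the part that bears bush_mid alone.

How it is judged (in metres and radians):
On the way, in this order (a step that is already met when the one before it is completed fails the run):
1. the bushing stands started in the bore, upright, its foot at least 3 mm in (horizontal distance between bush_mid and bore below 0.002 m and angle between the z axis of bush_mid and the z axis of bore, either way round below 0.06 rad and z of bush_mid in the frame of bore below 0.016 m), for 0.1 s.
2. the bushing is pressed home, shoulder on the block, and held there with a push of at least about 14 N (rubber feet squeezed 0.55 mm) (horizontal distance between bush_mid and bore below 0.002 m and angle between the z axis of bush_mid and the z axis of bore, either way round below 0.06 rad and z of bush_mid in the frame of bore below -0.0035 m and value of joint block above 0.00055 m), for 1.6 s.
At the end, for the whole second after the job is handed in: The middle-sized bushing is in the bore, centred within 2 mm and square within 0.06 rad, its shoulder within 1.5 mm of the block's top face, released and at rest, with the load off the block's rubber feet (squeezed less than 0.5 mm) (horizontal distance between bush_mid and bore below 0.002 m and angle between the z axis of bush_mid and the z axis of bore, either way round below 0.06 rad and z of bush_mid in the frame of bore below -0.0035 m and value of joint block below 0.0005 m and linear speed of bush below 0.02 m/s); the robot touches nothing.
It fails at once if the block's rubber feet are squeezed more than 1.35 mm (a push of about 30 N: overload) (value of joint block above 0.00135 m).
It fails at once if one of the other two bushings is moved more than 15 mm (distance of any of bush_slim_mid, bush_wide_mid from where it was at the start of the episode above 0.015 m).
It fails at once if another thing on the bench is moved more than 20 mm (distance of any of tape, wrench, screwdriver, capscrew, can from where it was at the start of the episode above 0.02 m).
It also fails if it takes over 51 s, if anything falls off the work surface, if the arm or the gripper's body presses on something with over 40 N, if the wrist force passes 120 N, or if a joint passes its speed limit or range.

### The arm

A 6-joint arm with a two-finger parallel gripper is mounted at the origin on the work surface. World frame = base frame: x ahead of the robot, y to its left, z up, the work surface at z = 0. Lengths are in m, angles in degrees, forces in N, time in s.
With the tool pointing down it reaches from about 0.3 to 0.75 m from the base axis. Payload 8.5 kg.
Tool frame: the origin (TCP) lies on the centre line of the jaws, within the pads' length; the fingertips stand env.tcp_to_tips ahead of it and the grasp point (between the pads) lies 8 mm behind it (env.tcp_to_tips is the distance from the TCP to the fingertips, in m); z points along the fingers, y is the direction in which the jaws open and shut (so a half turn about z gives the same grasp; the last joint's range is limited). The gripper opens to 85 mm and grips with 20 to 120 N. Pads are 22 mm wide; open, the fingers measure 114 mm over their backs; the gripper's body (76 mm by 85 mm) begins 54 mm behind the grasp point. The pads swing forward as they close: fully open they stand 13 mm farther back than shut.
Start: joints at [-81.377, 21.807, 74.336, -0, 83.858, -12.336], TCP at [0.197, -0.514, 0.242] pointing down, gripper open.
Joint ranges: [-178.18, 178.18], [-50.72, 133.34], [12.68, 142.11], [-81.47, 261.47], [9.98, 163.14], [-165.26, 165.26]. Speed limits (degrees/s): [136.94, 136.94, 180, 180, 180, 180].

### API

Orientations are given as a 3x3 rotation matrix whose columns are the frame's x, y, z axes.
In Python, from rig import env gives the robot as it stands. The module is installed in compiled form; this text tells all that it offers.
- The arm moves only by the tool carry_out, never from a script. Its argument "rows" is a list of rows, each an object of numbers: "tx", "ty", "tz": the shift along the tool's x, y, z in cm; "yaw": the turn about the tool's z in rad. In form: [{"tx": .., "ty": .., "tz": .., "yaw": ..}, ...]. A call has 1 to 12 rows; each row shifts and turns the pose as measured when the row begins, along the tool's axes as they then stand; what a row does not reach is not made up. A row lasts 1/10 s, in which the tool goes at most 50 mm and 8.59 degrees, less where a joint would pass 70% of its speed; a pose out of reach is approached as far as the arm can. A call is refused whole if a number of a shift passes 5 or a number of a turn 0.15, either way. A call with a gripper value outside its range is refused whole. "jaw" is the closure, from -1 (fully open) to 1 (shut), set as the call begins (left out, the last holds). The fingers move at their own pace and stop on an object; "squeeze" is the grip in N (left out, the last holds). Time passes only in rows, so rows that do not move let the fingers close. It gives the time, the measured TCP pose, the force and the opening at its end, in the units of the state.
- env.observe(): the state, without advancing time (a new reading comes with each control period).
- env.get_image(name): name is "scene" or "top"; returns the picture (384x512x3 uint8, red, green, blue); there is no depth.
- env.camera_params(name): a dict with "vertical_fov" (degrees; the focal length in pixels is half the picture's height over the tangent of half this angle, whatever the lens; pixels are square), "cx", "cy" (the principal point, pixels), "view" (4x4, takes a point from world to camera coordinates). Camera axes: x right, y up, looking along -z (the intrinsics and any distortion apply to the point x, -y, -z); pixel columns grow to the right and rows downward; lengths in m; the calibration is good to about 2 mm. A picture is of the moment at which its call begins. camera_params takes no time and is no camera call.
- env.close_job(): hands the job in, once; it reports no verdict.
The state is a dict: "time_s": time; "q": joint angles; "qvel": joint speeds; "joint_efforts": joint torques, N m; "position": TCP position; "tool_rot": TCP orientation; "ft_force": force on the tool from outside, world axes, zero at the start; "wrist_torque": the same for the moment, N m; "grip_width": finger opening in m.
Only numpy, scipy, OpenCV 4.12 (cv2) and the standard library are available. Lean on these libraries where they do the work, as an engineer would, in place of code of your own. Each camera call takes 0.05 s, during which the arm holds its last target. There are 200 camera calls.

## Working session

There is one attempt and no reset: what is moved stays moved. The work goes in short steps, Python scripts to look and compute and a tool call to move; the robot and the scene stay as the last step left them, time stands still between calls to the robot, and variables do not carry over. Pictures are saved under pics/ and viewed, about 8 in all and at most 12, crops included, and the job is handed in when it is done.

Besides the shell and the picture viewer there is one more tool, called after "Call:" as a command line: name --argument value ..., lists and objects as JSON in quotes. carry_out: Moves the arm, as the interface text tells. Its arguments: {"type":"object","properties":{"rows":{"type":"array","items":{"type":"object","properties":{"tx":{"type":"number"},"ty":{"type":"number"},"tz":{"type":"number"},"yaw":{"type":"number"}}}},"jaw":{"type":"number"},"squeeze":{"type":"number"}},"required":["rows"]}

```bash
mkdir -p pics; ls
python3 - <<'E'
from rig import env
import cv2,numpy as np
for n in("scene","top"):
    im=env.get_image(n); cv2.imwrite(f"pics/{n}0.png",im[:,:,::-1]); np.save(n+"0.npy",im)
    p=env.camera_params(n); print(n,{k:(np.round(v,4).tolist() if not isinstance(v,str) else v) for k,v in p.items()})
print(env.observe(),env.tcp_to_tips)
E
```

```text
pics
scene {'vertical_fov': 54.0662, 'cx': 253.6205, 'cy': 191.3577, 'view': [[-0.6427, 0.7662, 0.0016, 0.3015], [-0.6081, -0.5113, 0.6073, 0.3401], [0.4661, 0.3893, 0.7945, -1.1658], [0.0, 0.0, 0.0, 1.0]]}
top {'vertical_fov': 43.5347, 'cx': 250.4467, 'cy': 188.1991, 'view': [[-0.0266, -0.9996, 0.0055, 0.0804], [0.9832, -0.0252, 0.1808, -0.5788], [-0.1806, 0.0102, 0.9835, -1.0528], [0.0, 0.0, 0.0, 1.0]]}
{'time_s': 0.1, 'q': array([-8.13764475e+01,  2.18386921e+01,  7.43797732e+01, -1.38951703e-03,
        8.38588728e+01, -1.23355136e+01]), 'qvel': array([ 0.02928632, -0.07596167, -0.09594074,  0.06262452, -0.00908623,
        0.05838062]), 'joint_efforts': array([ 3.51045652e-03, -4.49218011e+01, -2.31653666e+01, -1.50562009e-04,
        3.77762553e-03, -1.09239755e-05]), 'position': array([ 0.1966912 , -0.51335601,  0.24176263]), 'tool_rot': array([[ 9.33835314e-01,  3.57703167e-01, -2.26231750e-04],
       [ 3.57703141e-01, -9.33834403e-01,  1.33092782e-03],
       [ 2.64814105e-04, -1.32379120e-03, -9.99999089e-01]]), 'ft_force': array([-0.36570033, -0.09957485, -0.82869505]), 'wrist_torque': array([ 0.0133319 , -0.00511271,  0.06091618]), 'grip_width': 0.08538261867625263} 0.011
```

View pics/scene0.png

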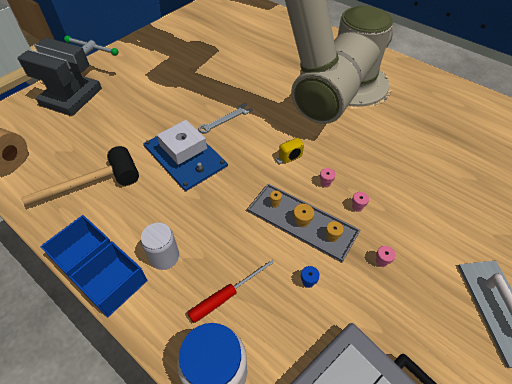

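View pics/top0.png

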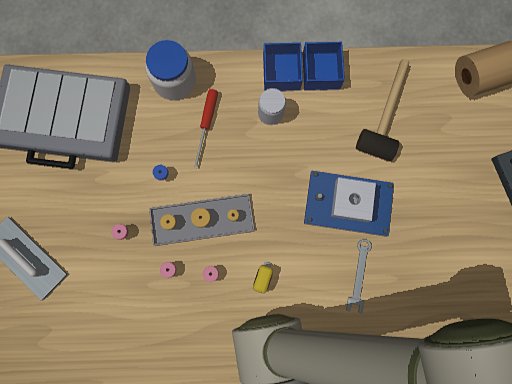

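Top: the mid bushing is at about (168,222), wide at (200,217), slim at (233,215). Block bore is at (355,199) and cap screw at (320,196). In scene, mid is at (335,231) and the bore at (181,137). Next I'll localise them from both views.

```bash
cat > h.py <<'E'
import numpy as np,cv2
from rig import env
def cam(n):
    p=env.camera_params(n); V=np.array(p["view"]); f=192/np.tan(np.radians(p["vertical_fov"]/2)); return V,f,p["cx"],p["cy"]
def ray(n,u,v):
    V,f,cx,cy=cam(n); d=V[:3,:3].T@np.array([(u-cx)/f,-(v-cy)/f,-1]); return -V[:3,:3].T@V[:3,3],d/np.linalg.norm(d)
def onz(n,u,v,z):
    o,d=ray(n,u,v); return (o+d*(z-o[2])/d[2])
def tri(a,b):
    (o,d),(p,e)=ray("scene",*a),ray("top",*b)
    s=np.linalg.lstsq(np.c_[d,-e],p-o,rcond=None)[0]; A=o+s[0]*d;B=p+s[1]*e; return (A+B)/2,np.linalg.norm(A-B)
def proj(n,P):
    V,f,cx,cy=cam(n); c=V[:3,:3]@P+V[:3,3]; return np.array([cx+f*c[0]/-c[2],cy-f*c[1]/-c[2]])
E
cat > m.py <<'E'
from h import *
out={}
for n,bl,br in(("scene",(181,137),[(276,198),(304,214),(335,231)]),("top",(355,199),[(168,222),(200,217),(233,215)])):
    im=np.load(n+"0.npy"); hsv=cv2.cvtColor(im,cv2.COLOR_RGB2HSV)
    m=((hsv[...,0]>10)&(hsv[...,0]<28)&(hsv[...,1]>150)).astype(np.uint8)
    for b in br:
        x,y=b; s=np.zeros_like(m); s[y-15:y+15,x-15:x+15]=m[y-15:y+15,x-15:x+15]
        c=max(cv2.findContours(s,0,2)[0],key=cv2.contourArea); M=cv2.boundingRect(c); print(n,b,"area",cv2.contourArea(c),"box",M)
    x,y=bl; w=((hsv[...,1]<40)&(hsv[...,2]>185)).astype(np.uint8); s=np.zeros_like(w); s[y-40:y+40,x-40:x+40]=w[y-40:y+40,x-40:x+40]
    c=max(cv2.findContours(s,0,2)[0],key=cv2.contourArea); q=cv2.minAreaRect(c); print(n,"block",q,[np.round(onz(n,*p,.07),4).tolist() for p in cv2.boxPoints(q)])
a=cv2.imread("pics/scene0.png");b=cv2.imread("pics/top0.png")
K=lambda i,x,y:cv2.resize(i[y-24:y+24,x-32:x+32],(400,300),interpolation=0)
cv2.imwrite("pics/crop0.png",np.vstack([np.hstack([K(a,181,137),K(a,335,231)]),np.hstack([K(b,355,199),K(b,168,222)])]))
E
python3 m.py
```

```text
scene (276, 198) area 123.0 box (270, 191, 12, 16)
scene (304, 214) area 331.0 box (294, 204, 20, 23)
scene (335, 231) area 239.5 box (326, 221, 17, 21)
scene block ((181.122802734375, 136.23614501953125), (25.303424835205078, 39.88926696777344), 62.52556610107422) [[0.5796, -0.2153, 0.07], [0.4764, -0.1971, 0.07], [0.5152, -0.1171, 0.07], [0.6118, -0.1376, 0.07]]
top (168, 222) area 0.0 box (164, 225, 11, 4)
top (200, 217) area 0.0 box (201, 226, 2, 1)
top (233, 215) area 0.0 box (233, 220, 1, 1)
top block ((371.0, 217.0), (4.0, 0.0), -90.0) [[0.5005, -0.2025, 0.07], [0.5005, -0.2025, 0.07], [0.5095, -0.2031, 0.07], [0.5095, -0.2031, 0.07]]
```

View pics/crop0.png

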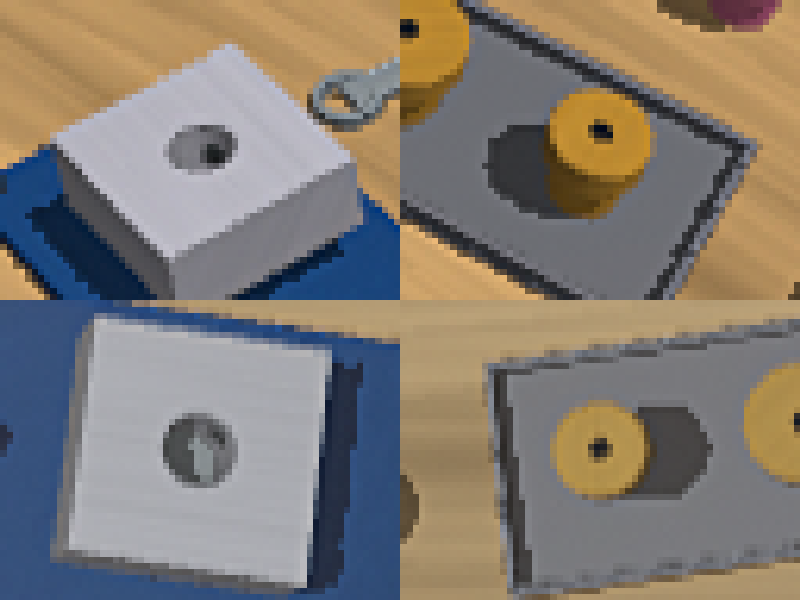

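Crops: bore mouth centre is scene (180.7,136.3), top (354.5,198.5). Mid bushing's head centre is scene (334.6,227.3), top (167.5,221.4).

```bash
cat > m2.py <<'E'
from h import *
for nm,a,b,z in(("bore",(180.7,136.3),(354.5,198.5),.07),("bush_top",(334.6,227.3),(167.5,221.4),.0425)):
    P,g=tri(a,b); print(nm,"tri",P.round(4),"gap",round(g,4),"scene z",onz("scene",*a,z).round(4),"top z",onz("top",*b,z).round(4))
# block corners, top crop
c=np.array([(97,317),(330,350),(305,587),(68,548)],float); c[:,1]-=300; c=c/6.25+[323,175]-.5
W=np.array([onz("top",*p,.07) for p in c]); print("blk top",W.round(4).tolist(),"sides",np.linalg.norm(W-np.roll(W,1,0),axis=1).round(4),W.mean(0).round(4))
c=np.array([(55,138),(232,47),(352,157),(172,262)],float)/6.25+[149,113]-.5
W=np.array([onz("scene",*p,.07) for p in c]); print("blk scene",W.round(4).tolist(),"sides",np.linalg.norm(W-np.roll(W,1,0),axis=1).round(4),W.mean(0).round(4))
for t,p in(("tray TL",(490-400,365-300)),("tray BL",(513-400,590-300))): print(t,onz("top",p[0]/6.25+135.5,p[1]/6.25+197.5,.012).round(4))
for t,p in(("wide",(200,217)),("slim",(233,215))): print(t,onz("top",*p,.0425).round(4))
print("screw",onz("top",320,196,.034).round(4))
E
python3 m2.py
```

```text
bore tri [ 0.5476 -0.1683  0.0687] gap 0.0013 scene z [ 0.5481 -0.1666  0.07  ] top z [ 0.5478 -0.1686  0.07  ]
bush_top tri [0.5101 0.2571 0.0423] gap 0.0003 scene z [0.5102 0.2573 0.0425] top z [0.5101 0.257  0.0425]
blk top [[0.5977, -0.1343, 0.07], [0.5834, -0.2183, 0.07], [0.4973, -0.2029, 0.07], [0.5135, -0.1189, 0.07]] sides [0.0856 0.0852 0.0874 0.0856] [ 0.548  -0.1686  0.07  ]
blk scene [[0.5809, -0.2149, 0.07], [0.4996, -0.1999, 0.07], [0.5134, -0.1183, 0.07], [0.5968, -0.1308, 0.07]] sides [0.0855 0.0826 0.0828 0.0843] [ 0.5477 -0.166   0.07  ]
tray TL [0.5469 0.3037 0.012 ]
tray BL [0.4619 0.2942 0.012 ]
wide [0.5183 0.1826 0.0425]
slim [0.521  0.1068 0.0425]
screw [ 0.5614 -0.0967  0.034 ]
```

Call:
carry_out --rows '[{"tx": 3.3,"ty": -3.5},{"tx": 3.3,"ty": -3.5},{"tx": 3.3,"ty": -3.5},{"tx": 3.3,"ty": -3.5},{"tx": 3.3,"ty": -3.5},{"tx": 3.3,"ty": -3.5},{"tx": 3.3,"ty": -3.5},{"tx": 3.3,"ty": -3.5},{"tx": 3.3,"ty": -3.5},{"tx": 3.3,"ty": -3.5},{"tx": 3.3,"ty": -3.5},{"tx": 3.3,"ty": -3.5}]' --jaw -0.4

```text
validation failed for argument at $.ro...
```

Call:
carry_out --rows '[{"yaw": -0.15},{"yaw": -0.15},{"yaw": -0.15},{"yaw": -0.15},{"yaw": -0.15},{"yaw": -0.15},{"yaw": -0.15},{"yaw": -0.15},{"yaw": -0.12},{}]'

```text
validation failed for argument at $.ro...
```

```bash
cat > go.py <<'E'
import sys; from h import *
x,y,z,a=map(float,sys.argv[1:5]); s=env.observe(); R=s["tool_rot"]; d=np.array([x,y,z])-s["position"]
print("t",s["time_s"],"pos",s["position"].round(4),"F",s["ft_force"].round(2),"w",round(s["grip_width"],4),"tilt",np.degrees(np.arccos(-R[2,2])).round(2),"q6",s["q"][5].round(1))
print("cm in tool",(R.T@d*100).round(2),"yaw",round((np.arctan2(R[1,1],R[0,1])-np.radians(a)+np.pi/2)%np.pi-np.pi/2,3))
E
python3 go.py .5101 .257 .12 6.4
```

```text
t 0.1 pos [ 0.1967 -0.5134  0.2418] F [-0.37 -0.1  -0.83] w 0.0854 tilt 0.08 q6 -12.3
cm in tool [ 56.82 -60.71  12.27] yaw -1.317
```

Call:
carry_out --rows '[{"tx": 3.3,"ty": -3.5,"tz": 0,"yaw": 0},{"tx": 3.3,"ty": -3.5,"tz": 0,"yaw": 0},{"tx": 3.3,"ty": -3.5,"tz": 0,"yaw": 0},{"tx": 3.3,"ty": -3.5,"tz": 0,"yaw": 0},{"tx": 3.3,"ty": -3.5,"tz": 0,"yaw": 0},{"tx": 3.3,"ty": -3.5,"tz": 0,"yaw": 0},{"tx": 3.3,"ty": -3.5,"tz": 0,"yaw": 0},{"tx": 3.3,"ty": -3.5,"tz": 0,"yaw": 0},{"tx": 3.3,"ty": -3.5,"tz": 0,"yaw": 0},{"tx": 3.3,"ty": -3.5,"tz": 0,"yaw": 0},{"tx": 3.3,"ty": -3.5,"tz": 0,"yaw": 0},{"tx": 3.3,"ty": -3.5,"tz": 0,"yaw": 0}]' --jaw -0.4

```text
time_s: 1.3
position: [0.4208, 0.0368, 0.2403]
tool_rot: [[0.938, 0.347, -0.001], [0.347, -0.938, 0.005], [0.001, -0.005, -1.0]]
ft_force: [1.1, -0.5, 0.0]
grip_width: 0.0598
```

Call:
carry_out --rows '[{"tx": 0,"ty": 0,"tz": 0,"yaw": -0.15},{"tx": 0,"ty": 0,"tz": 0,"yaw": -0.15},{"tx": 0,"ty": 0,"tz": 0,"yaw": -0.15},{"tx": 0,"ty": 0,"tz": 0,"yaw": -0.15},{"tx": 0,"ty": 0,"tz": 0,"yaw": -0.15},{"tx": 0,"ty": 0,"tz": 0,"yaw": -0.15},{"tx": 0,"ty": 0,"tz": 0,"yaw": -0.15},{"tx": 0,"ty": 0,"tz": 0,"yaw": -0.15},{"tx": 0,"ty": 0,"tz": 0,"yaw": -0.12},{"tx": 0,"ty": 0,"tz": 0,"yaw": 0}]'

```text
time_s: 2.3
position: [0.42, 0.0449, 0.2377]
tool_rot: [[-0.117, 0.993, -0.008], [0.993, 0.117, 0.007], [0.008, -0.007, -1.0]]
ft_force: [-0.7, 0.7, -0.2]
grip_width: 0.0599
```

```bash
python3 go.py .5101 .257 .12 6.4
```

```text
t 2.3 pos [0.42   0.0449 0.2377] F [-0.69  0.75 -0.2 ] w 0.0599 tilt 0.61 q6 -17.0
cm in tool [19.92 11.51 11.86] yaw 0.005
```

Call:
carry_out --rows '[{"tx": 3.9,"ty": 2.3,"tz": 1,"yaw": 0},{"tx": 3.9,"ty": 2.3,"tz": 1,"yaw": 0},{"tx": 3.9,"ty": 2.3,"tz": 1,"yaw": 0},{"tx": 3.9,"ty": 2.3,"tz": 1,"yaw": 0},{"tx": 3.9,"ty": 2.3,"tz": 1,"yaw": 0},{"tx": 0,"ty": 0,"tz": 3,"yaw": 0},{"tx": 0,"ty": 0,"tz": 3,"yaw": 0},{"tx": 0,"ty": 0,"tz": 0,"yaw": 0},{"tx": 0,"ty": 0,"tz": 0,"yaw": 0}]'

```text
time_s: 3.2
position: [0.5169, 0.2603, 0.1239]
tool_rot: [[-0.082, 0.997, -0.006], [0.997, 0.082, 0.006], [0.007, -0.006, -1.0]]
ft_force: [-0.4, -0.3, 0.2]
grip_width: 0.0599
```

```bash
python3 go.py .5101 .257 .0425 6.4
python3 - <<'E'
from h import *
a,b=[env.get_image(n)[:,:,::-1] for n in("scene","top")]
K=lambda i,x,y:cv2.resize(i[y-36:y+36,x-48:x+48],(400,300),interpolation=0)
cv2.imwrite("pics/g1.png",np.hstack([K(a,335,215),K(b,168,222)]))
E
```

```text
t 3.2 pos [0.5169 0.2603 0.1239] F [-0.36 -0.25  0.16] w 0.0599 tilt 0.5 q6 10.0
cm in tool [-0.33 -0.66  8.14] yaw -0.029
```

View pics/g1.png

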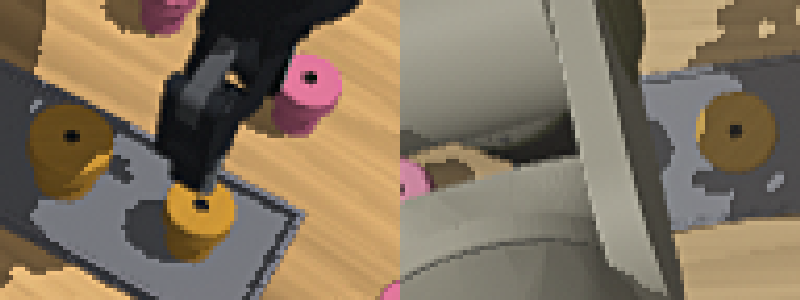

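The gripper is above the mid bushing (scene about (335,222)) with clear space both sides. Next I centre and descend.

Call:
carry_out --rows '[{"tx": -0.3,"ty": -0.6,"tz": 1,"yaw": -0.03},{"tx": 0,"ty": 0,"tz": 1,"yaw": 0},{"tx": 0,"ty": 0,"tz": 1,"yaw": 0},{"tx": 0,"ty": 0,"tz": 1,"yaw": 0},{"tx": 0,"ty": 0,"tz": 1,"yaw": 0},{"tx": 0,"ty": 0,"tz": 0,"yaw": 0},{"tx": 0,"ty": 0,"tz": 0,"yaw": 0}]'

```text
time_s: 4.0
position: [0.5142, 0.2566, 0.0764]
tool_rot: [[-0.107, 0.994, 0.004], [0.994, 0.107, 0.009], [0.008, 0.005, -1.0]]
ft_force: [-0.2, 0.5, 0.4]
grip_width: 0.0598
```

```bash
python3 go.py .5101 .257 .0425 6.4
```

```text
t 4.0 pos [0.5142 0.2566 0.0764] F [-0.23  0.52  0.38] w 0.0598 tilt 0.55 q6 8.2
cm in tool [ 0.05 -0.42  3.38] yaw -0.005
```

Call:
carry_out --rows '[{"tx": 0,"ty": -0.4,"tz": 0.5,"yaw": 0},{"tx": 0,"ty": 0,"tz": 0.7,"yaw": 0},{"tx": 0,"ty": 0,"tz": 0.7,"yaw": 0},{"tx": 0,"ty": 0,"tz": 0.7,"yaw": 0},{"tx": 0,"ty": 0,"tz": 0.6,"yaw": 0},{"tx": 0,"ty": 0,"tz": 0,"yaw": 0},{"tx": 0,"ty": 0,"tz": 0,"yaw": 0}]'

```text
time_s: 4.7
position: [0.5101, 0.2566, 0.0417]
tool_rot: [[-0.107, 0.994, 0.004], [0.994, 0.107, 0.009], [0.008, 0.005, -1.0]]
ft_force: [-0.7, -0.5, 0.3]
grip_width: 0.0599
```

```bash
python3 go.py .5101 .257 .0425 6.4
```

```text
t 4.7 pos [0.5101 0.2566 0.0417] F [-0.69 -0.47  0.34] w 0.0599 tilt 0.56 q6 8.2
cm in tool [ 0.04 -0.   -0.08] yaw -0.005
```

Call:
carry_out --rows '[{"tx": 0,"ty": 0,"tz": -0.1,"yaw": 0},{"tx": 0,"ty": 0,"tz": 0,"yaw": 0},{"tx": 0,"ty": 0,"tz": 0,"yaw": 0},{"tx": 0,"ty": 0,"tz": 0,"yaw": 0},{"tx": 0,"ty": 0,"tz": 0,"yaw": 0},{"tx": 0,"ty": 0,"tz": 0,"yaw": 0},{"tx": 0,"ty": 0,"tz": 0,"yaw": 0},{"tx": 0,"ty": 0,"tz": 0,"yaw": 0}]' --jaw 1 --squeeze 60

```text
time_s: 5.5
position: [0.5103, 0.2566, 0.0435]
tool_rot: [[-0.107, 0.994, 0.005], [0.994, 0.107, 0.009], [0.009, 0.006, -1.0]]
ft_force: [-0.7, -0.5, -1.0]
grip_width: 0.0326
```

```bash
python3 go.py .5101 .257 .0425 6.4
```

```text
t 5.5 pos [0.5103 0.2566 0.0435] F [-0.74 -0.46 -1.01] w 0.0326 tilt 0.6 q6 8.2
cm in tool [ 0.04 -0.01  0.1 ] yaw -0.005
```

Call:
carry_out --rows '[{"tx": 0,"ty": 0,"tz": 0,"yaw": 0},{"tx": 0,"ty": 0,"tz": -1,"yaw": 0},{"tx": 0,"ty": 0,"tz": -2,"yaw": 0},{"tx": 0,"ty": 0,"tz": -2.5,"yaw": 0},{"tx": 0,"ty": 0,"tz": -2.5,"yaw": 0},{"tx": 0,"ty": 0,"tz": -2.5,"yaw": 0},{"tx": 0,"ty": 0,"tz": 0,"yaw": 0},{"tx": 0,"ty": 0,"tz": 0,"yaw": 0}]' --squeeze 90

```text
time_s: 6.3
position: [0.509, 0.2554, 0.1541]
tool_rot: [[-0.107, 0.994, 0.003], [0.994, 0.107, 0.009], [0.008, 0.004, -1.0]]
ft_force: [-0.3, 0.1, -1.6]
grip_width: 0.0312
```

```bash
python3 go.py .548 -.168 .15 80
python3 - <<'E'
from h import *
a,b=[env.get_image(n)[:,:,::-1] for n in("scene","top")]
K=lambda i,x,y:cv2.resize(i[y-36:y+36,x-48:x+48],(400,300),interpolation=0)
cv2.imwrite("pics/g2.png",np.hstack([K(a,335,190),K(a,335,231)]))
E
```

```text
t 6.3 pos [0.509  0.2554 0.1541] F [-0.27  0.06 -1.61] w 0.0312 tilt 0.53 q6 8.3
cm in tool [-42.51  -0.64   0.06] yaw -1.289
```

View pics/g2.png

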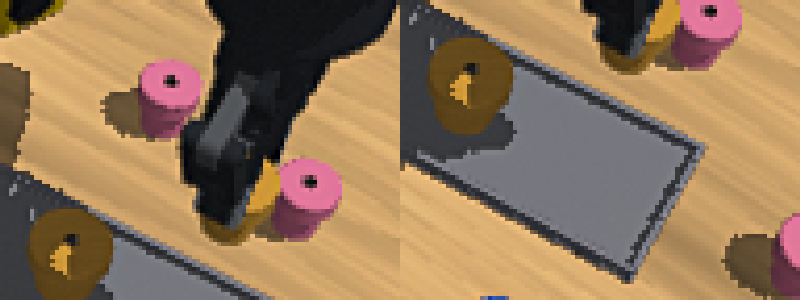

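The bushing is held and its place in the tray is empty, with the neighbour still standing. Now I carry it to the bore, turning so the scene camera sees between the fingers.

Call:
carry_out --rows '[{"tx": -2,"ty": 0,"tz": 0,"yaw": 0},{"tx": -3.5,"ty": 0,"tz": 0,"yaw": 0},{"tx": -4,"ty": 0,"tz": 0,"yaw": 0},{"tx": -4,"ty": 0,"tz": 0,"yaw": 0},{"tx": -4,"ty": 0,"tz": 0,"yaw": 0},{"tx": -4,"ty": 0,"tz": 0,"yaw": 0},{"tx": -4,"ty": 0,"tz": 0,"yaw": 0},{"tx": -4,"ty": 0,"tz": 0,"yaw": 0},{"tx": -4,"ty": 0,"tz": 0,"yaw": 0},{"tx": -4,"ty": 0,"tz": 0,"yaw": 0},{"tx": -3,"ty": 0,"tz": 0,"yaw": 0},{"tx": -1,"ty": 0,"tz": 0,"yaw": 0}]'

```text
time_s: 7.6
position: [0.5496, -0.171, 0.1333]
tool_rot: [[-0.111, 0.994, -0.023], [0.994, 0.111, 0.014], [0.016, -0.021, -1.0]]
ft_force: [-0.1, 0.0, -1.5]
grip_width: 0.0314
```

Call:
carry_out --rows '[{"tx": 0,"ty": 0,"tz": 0,"yaw": 0.1},{"tx": 0,"ty": 0,"tz": 0,"yaw": 0.1},{"tx": 0,"ty": 0,"tz": 0,"yaw": 0.1},{"tx": 0,"ty": 0,"tz": 0,"yaw": 0.1},{"tx": 0,"ty": 0,"tz": 0,"yaw": 0.1},{"tx": 0,"ty": 0,"tz": 0,"yaw": 0.1},{"tx": 0,"ty": 0,"tz": 0,"yaw": 0.1},{"tx": 0,"ty": 0,"tz": 0,"yaw": 0.1},{"tx": 0,"ty": 0,"tz": 0,"yaw": 0.1},{"tx": 0,"ty": 0,"tz": 0,"yaw": 0.1},{"tx": 0,"ty": 0,"tz": 0,"yaw": 0},{"tx": 0,"ty": 0,"tz": 0,"yaw": 0}]'

```text
time_s: 8.8
position: [0.5449, -0.1624, 0.1204]
tool_rot: [[0.798, 0.601, -0.045], [0.603, -0.797, 0.028], [-0.019, -0.05, -0.999]]
ft_force: [-0.3, 0.6, -1.8]
grip_width: 0.0314
```

```bash
python3 go.py .5478 -.168 .124 -50
```

```text
t 8.8 pos [ 0.5449 -0.1624  0.1204] F [-0.35  0.57 -1.83] w 0.0314 tilt 3.06 q6 24.3
cm in tool [-0.11  0.61 -0.38] yaw -0.052
```

Call:
carry_out --rows '[{"tx": 0,"ty": 0,"tz": -3,"yaw": 0},{"tx": 0,"ty": 0,"tz": 0,"yaw": 0},{"tx": 0,"ty": 0,"tz": 0,"yaw": 0}]'

```text
time_s: 9.1
position: [0.5455, -0.1619, 0.1493]
tool_rot: [[0.793, 0.607, -0.049], [0.609, -0.793, 0.031], [-0.02, -0.054, -0.998]]
ft_force: [-0.1, 0.4, -2.5]
grip_width: 0.0312
```

```bash
python3 -c "
from rig import env;s=env.observe();print(s['q'].round(2),s['qvel'].round(2),s['position'].round(4),s['tool_rot'][:,2].round(4))"
```

```text
[-28.54  29.65  77.43   0.21  76.22  23.93] [ 0.16 -1.27 -2.12  0.03  0.6  -0.75] [ 0.5455 -0.1619  0.1493] [-0.0488  0.0306 -0.9983]
```

Call:
carry_out --rows '[{"tx": 0,"ty": 0,"tz": 0,"yaw": -0.1},{"tx": 0,"ty": 0,"tz": 0,"yaw": -0.1},{"tx": 0,"ty": 0,"tz": 0,"yaw": -0.1},{"tx": 0,"ty": 0,"tz": 0,"yaw": -0.1}]'

```text
time_s: 9.5
position: [0.5443, -0.1607, 0.1458]
tool_rot: [[0.477, 0.877, -0.053], [0.879, -0.476, 0.033], [0.004, -0.063, -0.998]]
ft_force: [0.7, 0.6, -2.8]
grip_width: 0.0314
```

```bash
python3 -c "
from rig import env;s=env.observe();print(s['q'].round(2),s['qvel'].round(2),s['position'].round(4),s['tool_rot'][:,2].round(4))"
```

```text
[-2.850e+01  2.984e+01  7.775e+01  2.200e-01  7.601e+01 -6.000e-02] [ 2.000e-02  4.600e-01  7.700e-01  4.000e-02 -5.900e-01 -5.998e+01] [ 0.5443 -0.1607  0.1458] [-0.0533  0.0332 -0.998 ]
```

Call:
carry_out --rows '[{"tx": 0,"ty": 0,"tz": 0,"yaw": 0},{"tx": 0,"ty": 0,"tz": 0,"yaw": 0},{"tx": 0,"ty": 0,"tz": 0,"yaw": 0},{"tx": 0,"ty": 0,"tz": 0,"yaw": 0}]'

```text
time_s: 9.9
position: [0.5435, -0.1601, 0.1436]
tool_rot: [[0.479, 0.876, -0.057], [0.878, -0.478, 0.035], [0.004, -0.066, -0.998]]
ft_force: [0.8, -0.3, -1.6]
grip_width: 0.0314
```

Call:
carry_out --rows '[{"tx": 0,"ty": 0,"tz": -5,"yaw": 0},{"tx": 0,"ty": 0,"tz": -5,"yaw": 0},{"tx": 0,"ty": 0,"tz": -5,"yaw": 0}]'

```text
time_s: 10.2
position: [0.55, -0.1644, 0.2895]
tool_rot: [[0.482, 0.873, -0.072], [0.876, -0.48, 0.043], [0.003, -0.084, -0.996]]
ft_force: [1.6, -0.9, -2.0]
grip_width: 0.0312
```

Call:
carry_out --rows '[{"tx": 0,"ty": 0,"tz": 0,"yaw": 0},{"tx": 0,"ty": 0,"tz": 0,"yaw": 0}]'

```text
time_s: 10.4
position: [0.5515, -0.1652, 0.2961]
tool_rot: [[0.483, 0.873, -0.06], [0.875, -0.482, 0.037], [0.003, -0.071, -0.998]]
ft_force: [0.0, -0.6, -3.4]
grip_width: 0.0313
```

Call:
carry_out --rows '[{"tx": 0,"ty": 0,"tz": 2,"yaw": 0},{"tx": 0,"ty": 0,"tz": 2,"yaw": 0},{"tx": 0,"ty": 0,"tz": 2,"yaw": 0},{"tx": 0,"ty": 0,"tz": 2,"yaw": 0}]'

```text
time_s: 10.8
position: [0.546, -0.1618, 0.2121]
tool_rot: [[0.485, 0.872, -0.06], [0.874, -0.484, 0.037], [0.003, -0.07, -0.998]]
ft_force: [0.6, -0.3, -2.1]
grip_width: 0.0312
```

Call:
carry_out --rows '[{"tx": 0,"ty": 0,"tz": 0,"yaw": 0},{"tx": 0,"ty": 0,"tz": 0,"yaw": 0}]'

```text
time_s: 11.0
position: [0.5443, -0.1609, 0.208]
tool_rot: [[0.486, 0.871, -0.068], [0.874, -0.484, 0.041], [0.003, -0.079, -0.997]]
ft_force: [-1.0, 0.1, -1.3]
grip_width: 0.0311
```

Holding the load makes the arm sag and tilt a little every row, and it is now at 4.5°. I'll press the bushing's foot flat on a clear bench spot to bring the tool square again.

Call:
carry_out --rows '[{"tx": 2.8,"ty": -2.8,"tz": 0,"yaw": 0},{"tx": 2.8,"ty": -2.8,"tz": 1,"yaw": 0},{"tx": 2.8,"ty": -2.8,"tz": 2,"yaw": 0},{"tx": 2.5,"ty": -2.5,"tz": 3,"yaw": 0},{"tx": 0,"ty": 0,"tz": 3,"yaw": 0},{"tx": 0,"ty": 0,"tz": 2,"yaw": 0},{"tx": 0,"ty": 0,"tz": 0.5,"yaw": 0}]' --squeeze 110

```text
time_s: 11.7
position: [0.4967, -0.0042, 0.1046]
tool_rot: [[0.488, 0.871, -0.055], [0.873, -0.486, 0.037], [0.006, -0.066, -0.998]]
ft_force: [0.1, -0.3, -1.3]
grip_width: 0.0302
```

```bash
python3 go.py .49 -.005 .04 6.4
```

```text
t 11.7 pos [ 0.4967 -0.0042  0.1046] F [ 0.14 -0.34 -1.28] w 0.0302 tilt 3.82 q6 13.7
cm in tool [-0.44 -0.12  6.48] yaw -0.621
```

Call:
carry_out --rows '[{"tx": 0,"ty": 0,"tz": 2,"yaw": 0},{"tx": 0,"ty": 0,"tz": 2,"yaw": 0},{"tx": 0,"ty": 0,"tz": 0.8,"yaw": 0},{"tx": 0,"ty": 0,"tz": 0.2,"yaw": 0}]'

```text
time_s: 12.1
position: [0.4977, -0.0038, 0.0571]
tool_rot: [[0.489, 0.871, -0.047], [0.872, -0.488, 0.035], [0.008, -0.058, -0.998]]
ft_force: [0.0, 0.5, -1.5]
grip_width: 0.0304
```

Call:
carry_out --rows '[{"tx": 0,"ty": 0,"tz": 0.2,"yaw": 0},{"tx": 0,"ty": 0,"tz": 0.2,"yaw": 0},{"tx": 0,"ty": 0,"tz": 0.2,"yaw": 0}]'

```text
time_s: 12.4
position: [0.4993, -0.0044, 0.0532]
tool_rot: [[0.489, 0.871, -0.043], [0.872, -0.488, 0.034], [0.009, -0.054, -0.999]]
ft_force: [0.0, -0.5, -2.2]
grip_width: 0.0307
```

Call:
carry_out --rows '[{"tx": 0,"ty": 0,"tz": 0.4,"yaw": 0},{"tx": 0,"ty": 0,"tz": 0.4,"yaw": 0},{"tx": 0,"ty": 0,"tz": 0.2,"yaw": 0},{"tx": 0,"ty": 0,"tz": 0.2,"yaw": 0}]'

```text
time_s: 12.8
position: [0.4991, -0.0041, 0.0409]
tool_rot: [[0.489, 0.871, -0.041], [0.872, -0.488, 0.034], [0.009, -0.052, -0.999]]
ft_force: [0.5, 0.3, -1.0]
grip_width: 0.0303
```

Call:
carry_out --rows '[{"tx": 0,"ty": 0,"tz": 0.2,"yaw": 0},{"tx": 0,"ty": 0,"tz": 0.2,"yaw": 0},{"tx": 0,"ty": 0,"tz": 0.2,"yaw": 0}]'

```text
time_s: 13.1
position: [0.4993, -0.0036, 0.0398]
tool_rot: [[0.489, 0.872, -0.038], [0.872, -0.488, 0.033], [0.01, -0.049, -0.999]]
ft_force: [-8.4, 0.8, 25.1]
grip_width: 0.0304
```

Call:
carry_out --rows '[{"tx": 0,"ty": 0,"tz": 0.2,"yaw": 0},{"tx": 0,"ty": 0,"tz": 0.2,"yaw": 0},{"tx": 0,"ty": 0,"tz": 0.2,"yaw": 0},{"tx": 0,"ty": 0,"tz": 0.2,"yaw": 0},{"tx": 0,"ty": 0,"tz": 0.2,"yaw": 0}]'

```text
time_s: 13.6
position: [0.4991, -0.0034, 0.0398]
tool_rot: [[0.487, 0.873, -0.032], [0.873, -0.486, 0.03], [0.011, -0.042, -0.999]]
ft_force: [-7.0, 0.2, 25.3]
grip_width: 0.0303
```

Call:
carry_out --rows '[{"tx": 0,"ty": 0,"tz": 0.35,"yaw": 0},{"tx": 0,"ty": 0,"tz": 0.35,"yaw": 0},{"tx": 0,"ty": 0,"tz": 0.35,"yaw": 0},{"tx": 0,"ty": 0,"tz": 0.35,"yaw": 0},{"tx": 0,"ty": 0,"tz": 0.35,"yaw": 0},{"tx": 0,"ty": 0,"tz": 0.35,"yaw": 0},{"tx": 0,"ty": 0,"tz": 0.35,"yaw": 0},{"tx": 0,"ty": 0,"tz": 0.35,"yaw": 0},{"tx": 0,"ty": 0,"tz": 0.35,"yaw": 0},{"tx": 0,"ty": 0,"tz": 0.35,"yaw": 0}]'

```text
time_s: 14.6
position: [0.4984, -0.0029, 0.0394]
tool_rot: [[0.481, 0.876, -0.01], [0.876, -0.481, 0.02], [0.013, -0.019, -1.0]]
ft_force: [-12.9, 0.7, 43.7]
grip_width: 0.0306
```

```bash
python3 go.py .49 -.005 .04 6.4;  python3 - <<'E'
from h import *
a,b=[env.get_image(n)[:,:,::-1] for n in("scene","top")]
p=proj("scene",np.array([.499,-.0035,.025])).astype(int); print(p)
K=lambda i,x,y:cv2.resize(i[y-30:y+30,x-40:x+40],(400,300),interpolation=0)
cv2.imwrite("pics/g3.png",K(a,*p))
E
```

```text
t 14.6 pos [ 0.4984 -0.0029  0.0394] F [-12.91   0.68  43.7 ] w 0.0306 tilt 1.3 q6 13.5
cm in tool [-0.59 -0.64 -0.05] yaw -0.614
[244 169]
```

View pics/g3.png

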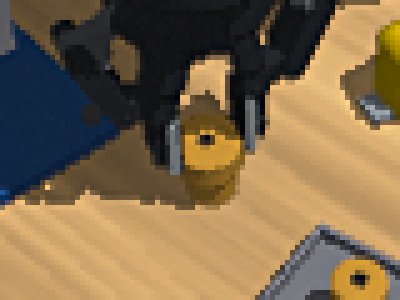

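The bushing stands upright on the bench between both pads and the tilt is down to 1.3°. I'll push a little longer, then release and regrip so it is square in the pads.

Call:
carry_out --rows '[{"tx": 0,"ty": 0,"tz": 0.35,"yaw": 0},{"tx": 0,"ty": 0,"tz": 0.35,"yaw": 0},{"tx": 0,"ty": 0,"tz": 0.35,"yaw": 0},{"tx": 0,"ty": 0,"tz": 0.35,"yaw": 0},{"tx": 0,"ty": 0,"tz": 0.35,"yaw": 0},{"tx": 0,"ty": 0,"tz": 0.35,"yaw": 0},{"tx": 0,"ty": 0,"tz": 0.1,"yaw": 0},{"tx": 0,"ty": 0,"tz": 0,"yaw": 0}]'

```text
time_s: 15.5
position: [0.4978, -0.0028, 0.0405]
tool_rot: [[0.478, 0.878, 0.005], [0.878, -0.478, 0.013], [0.014, -0.002, -1.0]]
ft_force: [0.2, 0.5, -2.2]
grip_width: 0.0303
```

Call:
carry_out --rows '[{"tx": 0,"ty": 0,"tz": 0,"yaw": 0},{"tx": 0,"ty": 0,"tz": 0,"yaw": 0},{"tx": 0,"ty": 0,"tz": 0,"yaw": 0},{"tx": 0,"ty": 0,"tz": 0,"yaw": 0}]' --jaw 0

```text
time_s: 15.9
position: [0.4982, -0.0028, 0.0399]
tool_rot: [[0.478, 0.878, 0.005], [0.878, -0.478, 0.013], [0.014, -0.002, -1.0]]
ft_force: [0.0, -0.2, -0.4]
grip_width: 0.0427
```

```bash
python3 go.py .4984 -.003 .039 -61;  python3 - <<'E'
from h import *
a=env.get_image("scene")[:,:,::-1]
x,y=244,165
cv2.imwrite("pics/g4.png",cv2.resize(a[y-30:y+30,x-40:x+40],(800,600),interpolation=0))
E
```

```text
t 15.9 pos [ 0.4982 -0.0028  0.0399] F [ 0.02 -0.21 -0.43] w 0.0427 tilt 0.81 q6 13.5
cm in tool [-0.01  0.03  0.09] yaw 0.566
```

View pics/g4.png

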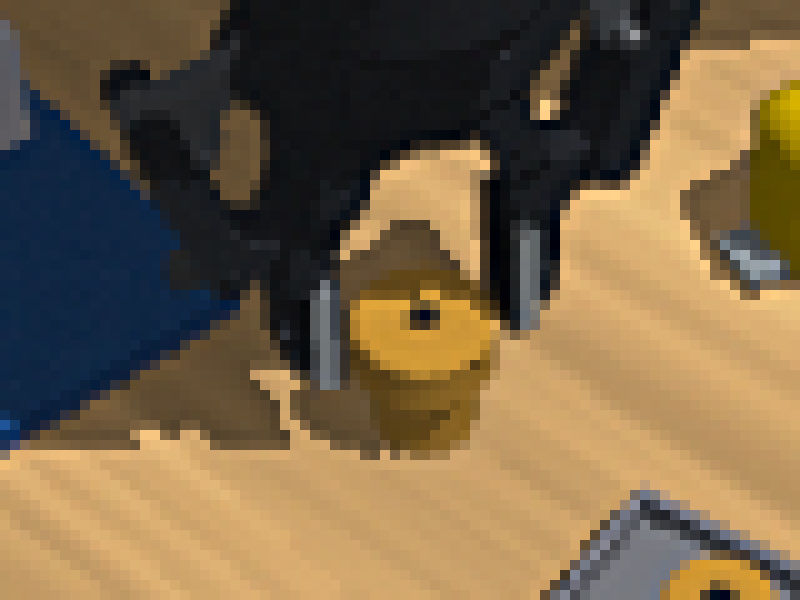

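The bushing stands upright between the open jaws, top-hole centre at scene (245.9,166.4). I'll check its offset from the TCP before regripping.

Run:
```python
from h import *
s=env.observe(); R=s["tool_rot"]
for p in((245.9,166.3),(245.8,166.9)):
    P=onz("scene",*p,.038); print(P.round(4),"tool cm",(R.T@(P-s["position"])*100).round(2))
```

```text
[4.983e-01 1.000e-04 3.800e-02] tool cm [ 0.26 -0.13  0.2 ]
[0.4999 0.0012 0.038 ] tool cm [ 0.43 -0.04  0.2 ]
```

Call:
carry_out --rows '[{"tx": 0,"ty": 0,"tz": 0,"yaw": 0},{"tx": 0,"ty": 0,"tz": 0,"yaw": 0},{"tx": 0,"ty": 0,"tz": 0,"yaw": 0},{"tx": 0,"ty": 0,"tz": 0,"yaw": 0},{"tx": 0,"ty": 0,"tz": 0,"yaw": 0}]' --jaw 1 --squeeze 110

```text
time_s: 16.45
position: [0.498, -0.0027, 0.0407]
tool_rot: [[0.478, 0.878, 0.005], [0.878, -0.478, 0.013], [0.014, -0.002, -1.0]]
ft_force: [-0.6, 0.2, 1.7]
grip_width: 0.0306
```

Call:
carry_out --rows '[{"tx": 0,"ty": 0,"tz": -2,"yaw": 0},{"tx": 0,"ty": 0,"tz": -4,"yaw": 0},{"tx": 0,"ty": 0,"tz": -4,"yaw": 0},{"tx": -1.5,"ty": 1.5,"tz": -0.5,"yaw": 0},{"tx": -2.9,"ty": 2.9,"tz": 0,"yaw": 0},{"tx": -2.9,"ty": 2.9,"tz": 0,"yaw": 0},{"tx": -2.8,"ty": 2.8,"tz": 0,"yaw": 0},{"tx": -1.5,"ty": 1.5,"tz": 0,"yaw": 0},{"tx": 0,"ty": 0,"tz": 0,"yaw": 0}]'

```text
time_s: 17.35
position: [0.5442, -0.1664, 0.1442]
tool_rot: [[0.476, 0.879, -0.001], [0.879, -0.476, 0.015], [0.013, -0.008, -1.0]]
ft_force: [-0.2, 0.7, -1.9]
grip_width: 0.03
```

```bash
python3 go.py .5475 -.1695 .118 -61
```

```text
t 17.35 pos [ 0.5442 -0.1664  0.1442] F [-0.21  0.7  -1.87] w 0.03 tilt 0.87 q6 -1.1
cm in tool [-0.15  0.46  2.62] yaw 0.569
```

Call:
carry_out --rows '[{"tx": -0.1,"ty": 0.4,"tz": 1,"yaw": 0},{"tx": 0,"ty": 0.1,"tz": 1,"yaw": 0},{"tx": 0,"ty": 0,"tz": 0.2,"yaw": 0},{"tx": 0,"ty": 0,"tz": 0,"yaw": 0}]'

```text
time_s: 17.75
position: [0.5471, -0.1668, 0.1185]
tool_rot: [[0.475, 0.88, -0.005], [0.88, -0.475, 0.018], [0.013, -0.013, -1.0]]
ft_force: [0.1, -0.6, -2.3]
grip_width: 0.03
```

```bash
python3 go.py .5475 -.1695 .1107 -61;  python3 - <<'E'
from h import *
for n in("scene","top"):
    a=env.get_image(n); np.save(n+"5.npy",a)
s=env.observe();P=s["position"];R=s["tool_rot"]
print("expected foot px",proj("scene",P+R[:,2]*.0407).round(2),"shoulder",proj("scene",P+R[:,2]*.0167).round(2), "foot z",(P+R[:,2]*.0407).round(4))
a=np.load("scene5.npy")[:,:,::-1];x,y=181,130
cv2.imwrite("pics/g5.png",cv2.resize(a[y-30:y+30,x-40:x+40],(800,600),interpolation=0))
E
```

```text
t 17.75 pos [ 0.5471 -0.1668  0.1185] F [ 0.14 -0.58 -2.29] w 0.03 tilt 1.07 q6 -1.1
cm in tool [-0.23  0.17  0.77] yaw 0.57
expected foot px [180.53 133.65] shoulder [178.83 126.23] foot z [ 0.5471 -0.1664  0.0783]
```

View pics/g5.png

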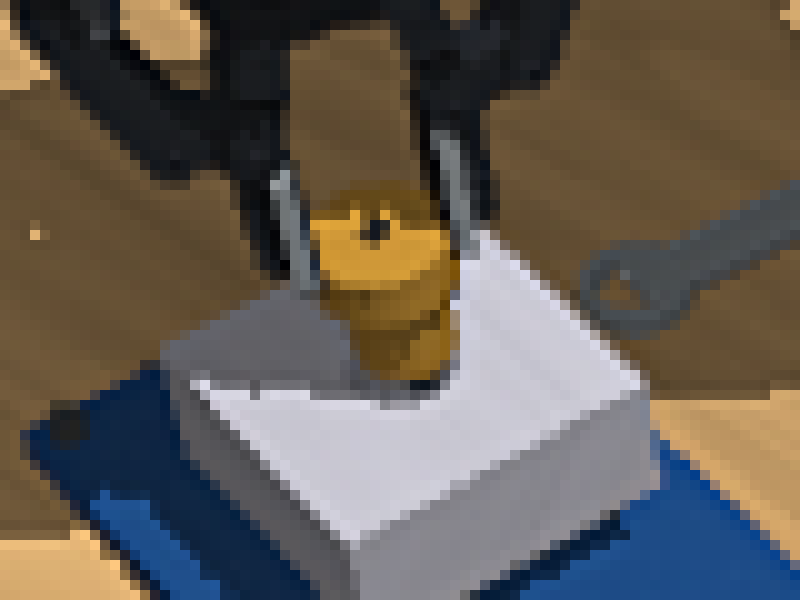

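Run:
```python
from h import *
s=env.observe();P=s["position"];R=s["tool_rot"];T=P+R[:,2]*.0027
B=onz("scene",180.7,136.3,.07)
print("expected top px",proj("scene",T).round(2))
for p in((178.2,122.7),(178.2,123.0)):
    H=onz("scene",*p,T[2]); F=H+R[:,2]*.038   # foot
    d=(B-F)[:2]; print("head",H.round(4),"foot",F.round(4),"bore-foot",d.round(4),"tool cm",(R.T@np.r_[d,0]*100).round(2), "TCP offset",(H-T).round(4))
print(proj("scene",T+[.001,0,0])-proj("scene",T),proj("scene",T+[0,.001,0])-proj("scene",T))
# foot: body centre u 181.2
print(proj("scene",np.r_[B[:2],.0783]))
```

```text
expected top px [177.81 121.75]
head [ 0.5489 -0.1639  0.1163] foot [ 0.5488 -0.1633  0.0783] bore-foot [-0.0007 -0.0033] tool cm [-0.33  0.1  -0.01] TCP offset [0.0016 0.0031 0.    ]
head [ 0.5497 -0.1632  0.1163] foot [ 0.5495 -0.1625  0.0783] bore-foot [-0.0014 -0.0041] tool cm [-0.43  0.07 -0.01] TCP offset [0.0023 0.0038 0.    ]
[-0.31393479  0.22243454] [0.29309221 0.18723438]
[180.17876787 133.82507545]
```

Scene crop: the bushing is upright with its foot at about (181,137) just over the bore. It sits about 2.5 mm off the TCP along tool x, and all estimates agree on shifting tx −0.3, ty +0.15 cm.

Call:
carry_out --rows '[{"tx": -0.3,"ty": 0.15,"tz": 0,"yaw": 0},{"tx": 0,"ty": 0,"tz": 0.1,"yaw": 0},{"tx": 0,"ty": 0,"tz": 0.1,"yaw": 0}]'

```text
time_s: 18.15
position: [0.5475, -0.1702, 0.1179]
tool_rot: [[0.474, 0.88, -0.002], [0.88, -0.474, 0.016], [0.013, -0.01, -1.0]]
ft_force: [-0.2, 0.1, -1.7]
grip_width: 0.0303
```

```bash
python3 go.py .5469 -.1701 .1107 -61
```

```text
t 18.15 pos [ 0.5475 -0.1702  0.1179] F [-0.15  0.12 -1.66] w 0.0303 tilt 0.96 q6 -1.4
cm in tool [-0.03 -0.06  0.72] yaw 0.571
```

Call:
carry_out --rows '[{"tx": 0,"ty": -0.05,"tz": 0.3,"yaw": 0},{"tx": 0,"ty": 0,"tz": 0.3,"yaw": 0},{"tx": 0,"ty": 0,"tz": 0.1,"yaw": 0}]'

```text
time_s: 18.45
position: [0.547, -0.1699, 0.1105]
tool_rot: [[0.474, 0.88, -0.002], [0.88, -0.474, 0.016], [0.013, -0.01, -1.0]]
ft_force: [0.1, -0.1, -1.7]
grip_width: 0.0304
```

Call:
carry_out --rows '[{"tx": 0,"ty": 0,"tz": 0.1,"yaw": 0},{"tx": 0,"ty": 0,"tz": 0.1,"yaw": 0},{"tx": 0,"ty": 0,"tz": 0.1,"yaw": 0}]'

```text
time_s: 18.75
position: [0.547, -0.1698, 0.1071]
tool_rot: [[0.474, 0.88, -0.002], [0.88, -0.474, 0.016], [0.013, -0.01, -1.0]]
ft_force: [0.4, -0.3, -0.8]
grip_width: 0.0304
```

Call:
carry_out --rows '[{"tx": 0,"ty": 0,"tz": 0.1,"yaw": 0},{"tx": 0,"ty": 0,"tz": 0.1,"yaw": 0},{"tx": 0,"ty": 0,"tz": 0.1,"yaw": 0}]'

```text
time_s: 19.05
position: [0.5471, -0.1698, 0.1039]
tool_rot: [[0.474, 0.88, -0.002], [0.88, -0.474, 0.016], [0.013, -0.01, -1.0]]
ft_force: [-0.1, 0.7, -1.7]
grip_width: 0.0304
```

Call:
carry_out --rows '[{"tx": 0,"ty": 0,"tz": 0.1,"yaw": 0},{"tx": 0,"ty": 0,"tz": 0.1,"yaw": 0}]'

```text
time_s: 19.25
position: [0.5471, -0.1698, 0.1018]
tool_rot: [[0.474, 0.88, -0.002], [0.88, -0.474, 0.016], [0.013, -0.01, -1.0]]
ft_force: [-0.5, 1.3, -1.5]
grip_width: 0.03
```

Call:
carry_out --rows '[{"tx": 0,"ty": 0,"tz": 0.1,"yaw": 0},{"tx": 0,"ty": 0,"tz": 0.1,"yaw": 0},{"tx": 0,"ty": 0,"tz": 0.1,"yaw": 0}]'

```text
time_s: 19.55
position: [0.5471, -0.1698, 0.0985]
tool_rot: [[0.474, 0.88, -0.002], [0.88, -0.474, 0.016], [0.013, -0.009, -1.0]]
ft_force: [-0.7, -0.3, -1.8]
grip_width: 0.0306
```

Call:
carry_out --rows '[{"tx": 0,"ty": 0,"tz": 0.1,"yaw": 0},{"tx": 0,"ty": 0,"tz": 0.1,"yaw": 0}]'

```text
time_s: 19.75
position: [0.5474, -0.17, 0.0967]
tool_rot: [[0.474, 0.88, -0.001], [0.88, -0.474, 0.015], [0.013, -0.008, -1.0]]
ft_force: [-0.1, -1.2, 0.0]
grip_width: 0.0299
```

Call:
carry_out --rows '[{"tx": 0,"ty": 0,"tz": 0.1,"yaw": 0},{"tx": 0,"ty": 0,"tz": 0.1,"yaw": 0}]'

```text
time_s: 19.95
position: [0.5475, -0.1702, 0.0955]
tool_rot: [[0.474, 0.88, -0.0], [0.88, -0.474, 0.015], [0.013, -0.007, -1.0]]
ft_force: [-1.5, 0.4, 6.7]
grip_width: 0.03
```

Call:
carry_out --rows '[{"tx": 0,"ty": 0,"tz": 0.1,"yaw": 0},{"tx": 0,"ty": 0,"tz": 0.1,"yaw": 0},{"tx": 0,"ty": 0,"tz": 0.1,"yaw": 0}]'

```text
time_s: 20.25
position: [0.5477, -0.1701, 0.0946]
tool_rot: [[0.474, 0.881, 0.001], [0.88, -0.474, 0.014], [0.013, -0.005, -1.0]]
ft_force: [-2.8, -0.4, 7.8]
grip_width: 0.0305
```

Call:
carry_out --rows '[{"tx": 0,"ty": 0,"tz": 0.12,"yaw": 0},{"tx": 0,"ty": 0,"tz": 0.12,"yaw": 0},{"tx": 0,"ty": 0,"tz": 0.12,"yaw": 0}]'

```text
time_s: 20.55
position: [0.5477, -0.1702, 0.0938]
tool_rot: [[0.474, 0.881, 0.003], [0.881, -0.474, 0.012], [0.012, -0.003, -1.0]]
ft_force: [-2.7, 0.9, 10.2]
grip_width: 0.0302
```

Call:
carry_out --rows '[{"tx": 0,"ty": 0,"tz": 0.15,"yaw": 0},{"tx": 0,"ty": 0,"tz": 0.15,"yaw": 0},{"tx": 0,"ty": 0,"tz": 0.15,"yaw": 0}]'

```text
time_s: 20.85
position: [0.5477, -0.1701, 0.0925]
tool_rot: [[0.473, 0.881, 0.005], [0.881, -0.473, 0.011], [0.012, -0.001, -1.0]]
ft_force: [-3.8, 0.5, 10.7]
grip_width: 0.0306
```

Call:
carry_out --rows '[{"tx": 0,"ty": 0,"tz": 0.16,"yaw": 0},{"tx": 0,"ty": 0,"tz": 0.16,"yaw": 0},{"tx": 0,"ty": 0,"tz": 0.16,"yaw": 0}]'

```text
time_s: 21.15
position: [0.5476, -0.17, 0.0911]
tool_rot: [[0.473, 0.881, 0.007], [0.881, -0.473, 0.009], [0.011, 0.002, -1.0]]
ft_force: [-4.2, 1.5, 10.5]
grip_width: 0.0301
```

Call:
carry_out --rows '[{"tx": 0,"ty": 0,"tz": 0.16,"yaw": 0},{"tx": 0,"ty": 0,"tz": 0.16,"yaw": 0},{"tx": 0,"ty": 0,"tz": 0.16,"yaw": 0},{"tx": 0,"ty": 0,"tz": 0.16,"yaw": 0}]'

```text
time_s: 21.55
position: [0.5474, -0.1699, 0.0894]
tool_rot: [[0.472, 0.881, 0.009], [0.881, -0.472, 0.007], [0.011, 0.005, -1.0]]
ft_force: [-4.3, 0.4, 11.5]
grip_width: 0.0302
```

Call:
carry_out --rows '[{"tx": 0,"ty": 0,"tz": 0.16,"yaw": 0},{"tx": 0,"ty": 0,"tz": 0.16,"yaw": 0},{"tx": 0,"ty": 0,"tz": 0.16,"yaw": 0},{"tx": 0,"ty": 0,"tz": 0.16,"yaw": 0}]'

```text
time_s: 21.95
position: [0.5474, -0.1699, 0.0879]
tool_rot: [[0.472, 0.882, 0.012], [0.882, -0.472, 0.005], [0.01, 0.009, -1.0]]
ft_force: [-4.2, 1.5, 11.2]
grip_width: 0.0302
```

Call:
carry_out --rows '[{"tx": 0,"ty": 0,"tz": 0.17,"yaw": 0},{"tx": 0,"ty": 0,"tz": 0.17,"yaw": 0},{"tx": 0,"ty": 0,"tz": 0.17,"yaw": 0},{"tx": 0,"ty": 0,"tz": 0.17,"yaw": 0}]'

```text
time_s: 22.35
position: [0.5472, -0.1698, 0.0861]
tool_rot: [[0.471, 0.882, 0.015], [0.882, -0.471, 0.002], [0.009, 0.012, -1.0]]
ft_force: [-3.2, 1.2, 11.4]
grip_width: 0.0304
```

Call:
carry_out --rows '[{"tx": 0,"ty": 0,"tz": 0.17,"yaw": 0},{"tx": 0,"ty": 0,"tz": 0.17,"yaw": 0},{"tx": 0,"ty": 0,"tz": 0.17,"yaw": 0}]'

```text
time_s: 22.65
position: [0.5472, -0.1697, 0.0846]
tool_rot: [[0.471, 0.882, 0.017], [0.882, -0.471, 0.001], [0.009, 0.015, -1.0]]
ft_force: [-3.9, 1.1, 11.3]
grip_width: 0.03
```

Call:
carry_out --rows '[{"tx": 0,"ty": 0,"tz": 0.17,"yaw": 0},{"tx": 0,"ty": 0,"tz": 0.17,"yaw": 0},{"tx": 0,"ty": 0,"tz": 0.17,"yaw": 0}]'

```text
time_s: 22.95
position: [0.5471, -0.1697, 0.0835]
tool_rot: [[0.47, 0.882, 0.019], [0.883, -0.47, -0.001], [0.008, 0.017, -1.0]]
ft_force: [-5.6, 1.2, 15.0]
grip_width: 0.0302
```

Run:
```python
from h import *
a=env.get_image("scene"); np.save("scene6.npy",a); a=a[:,:,::-1];x,y=181,132
cv2.imwrite("pics/g6.png",cv2.resize(a[y-30:y+30,x-40:x+40],(800,600),interpolation=0))
```

```text
(no output)
```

View pics/g6.png

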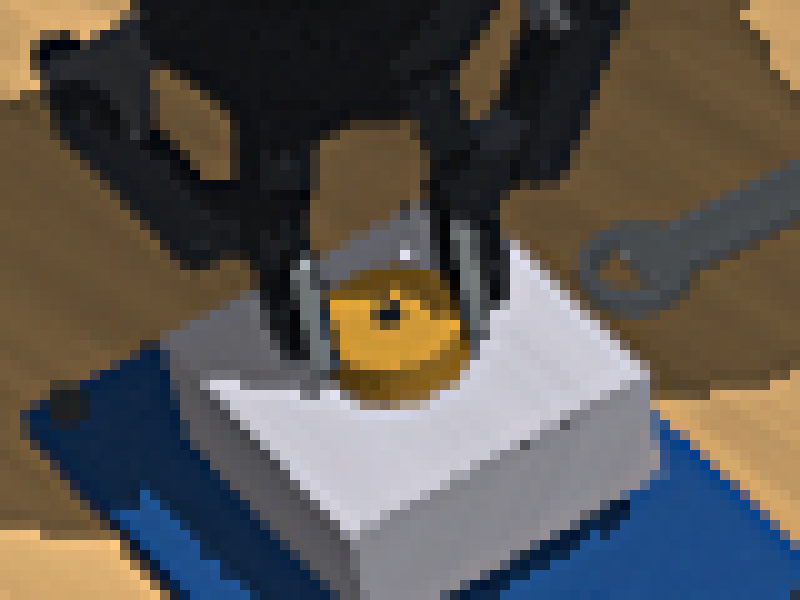

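The crop shows the head seated on the block at about (180,136), with the force rising to 15 N. It is home, so now I bed it at about 20 N.

Call:
carry_out --rows '[{"tx": 0,"ty": 0,"tz": 0.19,"yaw": 0},{"tx": 0,"ty": 0,"tz": 0.19,"yaw": 0},{"tx": 0,"ty": 0,"tz": 0.19,"yaw": 0}]'

```text
time_s: 23.3
position: [0.5471, -0.1697, 0.0829]
tool_rot: [[0.47, 0.883, 0.022], [0.883, -0.47, -0.004], [0.007, 0.021, -1.0]]
ft_force: [-5.7, 2.1, 15.9]
grip_width: 0.0305
```

Call:
carry_out --rows '[{"tx": 0,"ty": 0,"tz": 0.2,"yaw": 0},{"tx": 0,"ty": 0,"tz": 0.2,"yaw": 0}]'

```text
time_s: 23.5
position: [0.547, -0.1697, 0.0825]
tool_rot: [[0.469, 0.883, 0.024], [0.883, -0.469, -0.005], [0.006, 0.023, -1.0]]
ft_force: [-6.9, 2.0, 17.0]
grip_width: 0.0301
```

Call:
carry_out --rows '[{"tx": -0.01,"ty": -0.03,"tz": 0.23,"yaw": 0},{"tx": -0.01,"ty": -0.03,"tz": 0.23,"yaw": 0},{"tx": -0.01,"ty": -0.03,"tz": 0.23,"yaw": 0}]'

```text
time_s: 23.8
position: [0.5469, -0.1697, 0.0818]
tool_rot: [[0.469, 0.883, 0.029], [0.883, -0.469, -0.009], [0.006, 0.03, -1.0]]
ft_force: [-7.4, 2.5, 18.6]
grip_width: 0.0301
```

Call:
carry_out --rows '[{"tx": -0.01,"ty": -0.03,"tz": 0.23,"yaw": 0},{"tx": -0.01,"ty": -0.03,"tz": 0.23,"yaw": 0},{"tx": -0.01,"ty": -0.03,"tz": 0.23,"yaw": 0}]'

```text
time_s: 24.1
position: [0.5468, -0.1696, 0.0813]
tool_rot: [[0.468, 0.883, 0.035], [0.884, -0.468, -0.012], [0.006, 0.037, -0.999]]
ft_force: [-5.8, 2.9, 19.1]
grip_width: 0.0304
```

Call:
carry_out --rows '[{"tx": 0.01,"ty": 0.03,"tz": 0.23,"yaw": 0},{"tx": 0.01,"ty": 0.03,"tz": 0.23,"yaw": 0},{"tx": 0.01,"ty": 0.03,"tz": 0.23,"yaw": 0}]'

```text
time_s: 24.4
position: [0.5469, -0.1696, 0.0805]
tool_rot: [[0.468, 0.883, 0.036], [0.884, -0.467, -0.014], [0.005, 0.038, -0.999]]
ft_force: [-9.2, 1.4, 20.7]
grip_width: 0.03
```

Call:
carry_out --rows '[{"tx": 0.01,"ty": 0.03,"tz": 0.23,"yaw": 0},{"tx": 0.01,"ty": 0.03,"tz": 0.23,"yaw": 0},{"tx": 0.01,"ty": 0.03,"tz": 0.23,"yaw": 0}]'

```text
time_s: 24.7
position: [0.5468, -0.1696, 0.08]
tool_rot: [[0.467, 0.883, 0.037], [0.884, -0.467, -0.016], [0.003, 0.04, -0.999]]
ft_force: [-9.5, 2.2, 20.9]
grip_width: 0.0309
```

Call:
carry_out --rows '[{"tx": 0.01,"ty": 0.03,"tz": 0.22,"yaw": 0},{"tx": 0.01,"ty": 0.03,"tz": 0.22,"yaw": 0},{"tx": 0.01,"ty": 0.03,"tz": 0.22,"yaw": 0},{"tx": 0.01,"ty": 0.03,"tz": 0.22,"yaw": 0},{"tx": 0.01,"ty": 0.03,"tz": 0.22,"yaw": 0}]'

```text
time_s: 25.2
position: [0.5468, -0.1695, 0.0792]
tool_rot: [[0.467, 0.883, 0.038], [0.884, -0.467, -0.019], [0.001, 0.043, -0.999]]
ft_force: [-8.8, 3.2, 20.8]
grip_width: 0.0304
```

Call:
carry_out --rows '[{"tx": 0.01,"ty": 0.03,"tz": 0.22,"yaw": 0},{"tx": 0.01,"ty": 0.03,"tz": 0.22,"yaw": 0},{"tx": 0.01,"ty": 0.03,"tz": 0.22,"yaw": 0},{"tx": 0.01,"ty": 0.03,"tz": 0.22,"yaw": 0},{"tx": 0.01,"ty": 0.03,"tz": 0.22,"yaw": 0},{"tx": 0.01,"ty": 0.03,"tz": 0.22,"yaw": 0}]'

```text
time_s: 25.8
position: [0.5467, -0.1695, 0.0782]
tool_rot: [[0.467, 0.883, 0.04], [0.884, -0.466, -0.023], [-0.002, 0.046, -0.999]]
ft_force: [-9.4, 2.6, 19.9]
grip_width: 0.0301
```

Run:
```python
from h import *
a=env.get_image("scene"); np.save("scene7.npy",a); a=a[:,:,::-1];x,y=181,132
cv2.imwrite("pics/g7.png",cv2.resize(a[y-30:y+30,x-40:x+40],(800,600),interpolation=0))
```

```text
(no output)
```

View pics/g7.png

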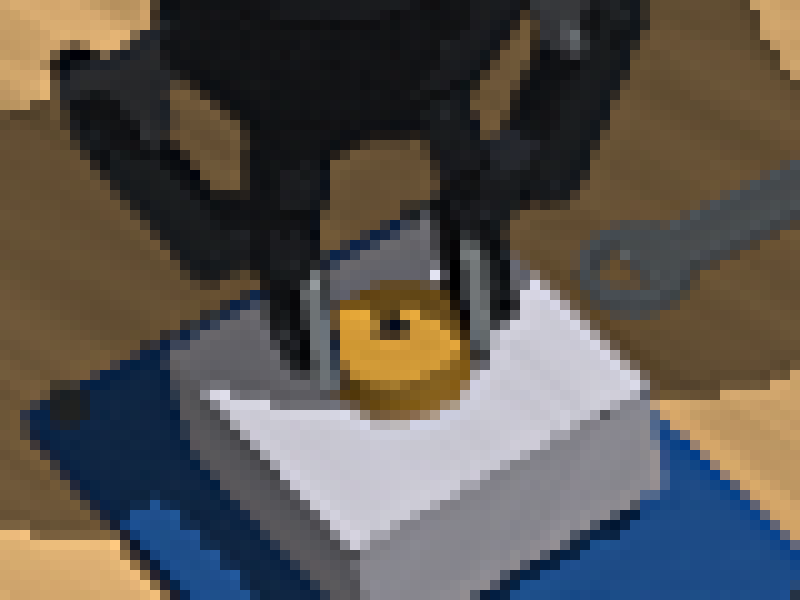

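The seated head and the block have sunk together (about 1.3 px), with 16 to 21 N held for 2.5 s and nothing over 21 N. Now I release and lift clear.

Call:
carry_out --rows '[{"tx": 0,"ty": 0,"tz": 0,"yaw": 0},{"tx": 0,"ty": 0,"tz": 0,"yaw": 0},{"tx": 0,"ty": 0,"tz": 0,"yaw": 0},{"tx": 0,"ty": 0,"tz": -0.2,"yaw": 0},{"tx": 0,"ty": 0,"tz": -0.5,"yaw": 0},{"tx": 0,"ty": 0,"tz": -1,"yaw": 0},{"tx": 0,"ty": 0,"tz": -2,"yaw": 0},{"tx": 0,"ty": 0,"tz": -3,"yaw": 0},{"tx": 0,"ty": 0,"tz": -3,"yaw": 0},{"tx": 0,"ty": 0,"tz": 0,"yaw": 0}]' --jaw -0.3

```text
time_s: 26.85
position: [0.5427, -0.167, 0.1817]
tool_rot: [[0.467, 0.883, 0.041], [0.884, -0.466, -0.023], [-0.001, 0.047, -0.999]]
ft_force: [-0.7, 0.0, -0.1]
grip_width: 0.0555
```

```bash
python3 go.py .5469 -.1701 .14 -61
python3 - <<'E'
from h import *
a=env.get_image("scene"); np.save("scene8.npy",a); a=a[:,:,::-1];x,y=181,132
cv2.imwrite("pics/g8.png",cv2.resize(a[y-30:y+30,x-40:x+40],(800,600),interpolation=0))
E
```

```text
t 26.85 pos [ 0.5427 -0.167   0.1817] F [-0.71  0.02 -0.08] w 0.0555 tilt 2.67 q6 -1.2
cm in tool [-0.08  0.32  4.19] yaw 0.579
```

View pics/g8.png

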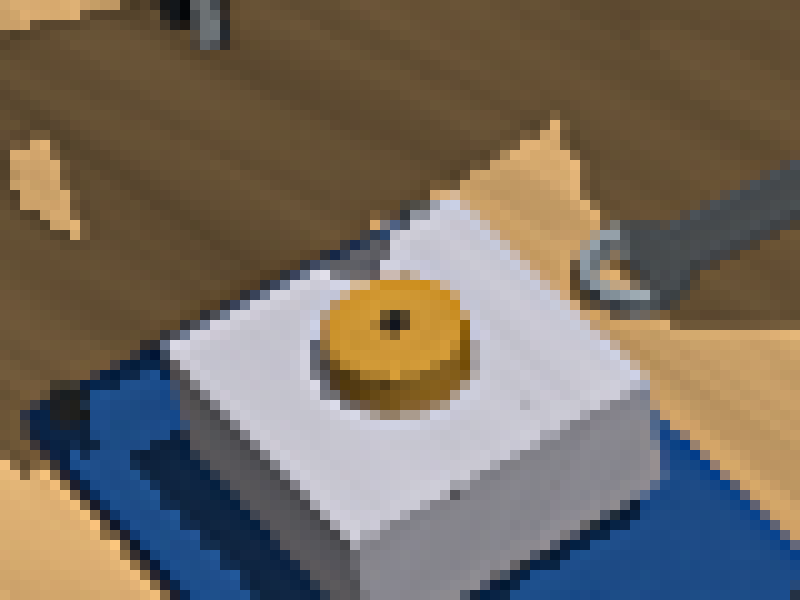

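The bushing sits with its head flush and square on the block; the top hole at scene (180.0,133.6) against (179.7,133.3) expected for a seated one. The gripper is clear and unloaded, so I hand in.

Run:
```python
from h import *
a=np.load("scene0.npy").astype(int);b=np.load("scene8.npy").astype(int)
for n,(x,y) in dict(slim=(276,198),wide=(304,214),tape=(290,151),can=(159,246),driver=(230,290),screw=(199,167)).items():
    print(n,np.abs(a-b)[y-10:y+10,x-12:x+12].mean().round(1))
print(env.close_job())
```

```text
slim 8.4
wide 9.0
tape 7.2
can 13.1
driver 9.1
screw 10.2
the job is handed in; nothing more can be done
None
```

The middle bushing is pressed home in the bearing block and released, and the job was handed in at about 27 s. No verdict was reported.

- **Detour:** Carrying the bushing made the arm sag and tilt to about 4.5°. I pressed the bushing's foot flat on a clear bench spot at up to about 44 N, which brought the tool within 1° of square. I then regripped it and moved it to the bore.
- **Fit:** It started in the bore with no contact force. It went through the plungers at about 7 to 12 N until the force rose to 15 N as the shoulder met the block.
- **Bedding:** I held it at 15 to 21 N for about 2.8 s, following it down. The highest reading was 20.9 N, sampled only between moves. About 1 s of that was at 20 to 21 N; the first second built up from 15 N.
- **Last checks that passed:**
  - The final picture shows the head flush and square, with the top hole within about 0.4 px of where a seated bushing should be (roughly 1 mm).
  - The gripper was clear, with near-zero force.
- **Checks that fell short:**
  - The tool tilted by up to 0.046 rad while bedding. I judged the bushing itself to have stayed under 0.06 rad but could not measure that directly.
  - The scene camera disagreed with the arm's own position by 2 to 4 mm. I corrected for this before inserting.
  - The before-and-after comparison of the other items showed small, similar differences (7 to 13 grey levels), perhaps from shadows. It suggests nothing moved but doesn't prove it. The wrench was not in that comparison.

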